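Snap two striking spanners onto the latched hook, large one first

TASK

Put the two loose striking spanners back on the snap hook that is bolted to the bench: lower the ring end of each over the hook's upright nose and press it down past the sprung gate, so that the gate snaps shut above it. The large spanner goes on first and lies at the bottom, the small one goes on top of it; leave both hanging on the hook with the gate shut, and leave the other things on the bench where they are.

Things in the scene. Friction and masses are not known exactly. Their poses are not given: they have to be found in the camera images.
- snap_hook: Fixed dark steel snap hook, nose upward. Origin: on the bench, on the nose axis; z up, x from the nose toward its back plate. Nose: upright round bar 12 mm across on a round shoulder 32 mm across. Foot plate 8 mm thick, 62 mm wide, x -34 to +78 mm. Back plate and hinge lugs from x = +46 mm on, up to 99 mm high, 46 mm wide. The -x side is open: a spanner's shank must come from there.
- gate (a joint): Sprung gate, a flat steel finger 11 mm wide, 5 mm thick, hinged 52 mm behind the nose axis (+x), 90 mm up. 0 = shut: level, free end 9 mm from the nose axis. Swings only downward (positive, to 1.25 rad), springs back. A centred ring needs about 2.5 to 5 N (more than its own weight) and slips under the gate when its top is about 35 mm below hinge level; the gate then snaps up above it.
- hook_seat (a point): Centre of the shoulder's top, 20 mm above the bench on the nose axis; the large ring rests here. Axes as the hook's.
- nose_tip (a point): Top of the nose, 104 mm above the bench.
- large_spanner: Loose steel striking spanner (160 g): closed ring, straight shank, blunt end block; lies flat. Origin: ring centre at its underside; z up, +x from shank toward ring. Ring 48 mm outside, 31 mm hole, 14 mm thick. Shank 16 mm wide, 0.5 to 13.5 mm above the underside, x = -21 to -130 mm; block 26 mm wide, 18 mm high, x = -130 to -160 mm.
- large_eye (a point): Centre of the large spanner's hole, 7 mm above its underside.
- small_spanner: Loose steel striking spanner of the same form (100 g), smaller. Origin and axes as for the large one. Ring 36 mm outside, 22 mm hole, 12 mm thick. Shank 13 mm wide, 0.5 to 11.5 mm above the underside, x = -15 to -106 mm; block 20 mm wide, 15 mm high, x = -106 to -130 mm.
- small_eye (a point): Centre of the small spanner's hole, 6 mm above its underside.
- nut: Bystander: loose rusty hexagon nut 35x30x16 mm, lying flat in front of the hook. Origin: centre of its underside.
- tape_roll: Bystander: roll of masking tape 105x103x25 mm, lying flat. Origin: centre of its underside.
- rule: Bystander: yellow tape measure 33x88x64 mm. Origin: centre of its underside.
- mug: Bystander: white enamel mug 82x117x91 mm. Origin: centre of its underside.
- bolt: Bystander: bolt 72 mm tall standing on its head. Origin: centre of its underside.
There are look-alikes about, which are no part of the job. Leave any pink look-alike of the snap_hook alone.

How it is judged:
By the outcome, as a careful person would: the job done as asked, in the order asked, and still so for the second after the job is handed in, with the robot touching nothing.
It also fails if it takes over 64 s, if anything falls off the work surface, if the arm or the gripper's body presses on something with over 40 N, if the wrist force passes 120 N, or if a joint passes its speed limit or range.

ROBOT

A 6-joint arm with a two-finger parallel gripper is mounted at the origin on a cart in front of the work surface, level with it; the furniture and walls round the work are solid. World frame = base frame: x ahead of the robot, y to its left, z up, the work surface at z = 0. Lengths are in m, angles in rad, forces in N, time in s.
With the tool pointing down it reaches from about 0.325 to 0.925 m from the base axis. Payload 3.1 kg.
Tool frame: the origin (TCP) lies on the mounting face of the last link; the fingertips stand 173 mm ahead of it and the grasp point (between the pads) lies 155 mm ahead of it (bot.tcp_to_tips is the distance from the TCP to the fingertips, in m); z points along the fingers, y is the line along which they close (so a half turn about z gives the same grasp; the last joint's range is limited). The gripper opens to 85 mm and grips with 20 to 120 N. Pads are 22 mm wide; open, the fingers measure 114 mm over their backs; the gripper's body (76 mm by 85 mm) begins 54 mm behind the grasp point. The pads swing forward as they close: fully open they stand 13 mm farther back than shut.
Start: joints at [-1.302, 0.217, 1.613, -0, 1.311, -0.112], TCP at [0.232, -0.58, 0.405] pointing down, gripper open.
Joint ranges: [-2.75, 2.75], [-0.78, 2.1], [0.31, 2.55], [-1.13, 4.27], [0.13, 2.63], [-2.58, 2.58]. Speed limits (rad/s): [2.79, 2.79, 3.14, 3.14, 3.14, 3.14].

INTERFACE

Orientations are given as a unit quaternion [x, y, z, w].
In Python, from plant import bot gives the robot as it stands. The module is installed in compiled form; this text tells all that it offers.
- The arm moves only by the shell command python3 -m pendant 'ROWS' [OPENING] [FORCE]. ROWS is JSON, a list of rows, each a list of 2 entries, a list of its own where there are three numbers: the shift along the tool's x, y, z in m, then the turn about the tool's z in degrees. A call has 1 to 10 rows; each row shifts and turns the commanded pose from where the row before left it, along the tool's axes as they then stand; what a row does not reach is not made up. A row lasts 1/12 s, in which the tool goes at most 41.7 mm and 7.16 degrees, less where a joint would pass 70% of its speed; a pose out of reach is approached as far as the arm can. A call is refused whole if a number of a shift passes 0.0417 or a number of a turn 7.16, either way. A call with a gripper value outside its range is refused whole. OPENING is the finger opening in m, from 0 to 0.0854, set as the call begins (- or left out, the last holds). The fingers move at their own pace and stop on an object; FORCE is the grip in N (left out, the last holds). Time passes only in rows, so rows that do not move let the fingers close. It gives the time, the measured TCP pose, the force, the opening and the grip force at its end, in the units of the state.
- bot.state(): the state, without advancing time (a new reading comes with each control period).
- bot.get_image(name): name is "scene" or "top" or "wrist"; returns a dict with "img" (384x512x3 uint8, red, green, blue), "z_map" (384x512 float32, m along the optical axis (not along the pixel's ray), 0 where there is no reading), "intrinsics" (3x3 intrinsics, pixels), "position" and "attitude" of the camera in the world; the wrist camera has in their place "T_tool_cam" (4x4, takes a point from camera to tool coordinates, whose origin is the TCP and whose axes are the flange's). Camera axes: x right, y up, looking along -z (the intrinsics and any distortion apply to the point x, -y, -z); pixel columns grow to the right and rows downward; lengths in m; the calibration is good to about 2 mm. A picture is of the moment at which its call begins: read the wrist's pose just before it.
- bot.close_job(): hands the job in; it is judged then, once.
The state is a dict: "t": time; "q": joint angles; "joint_vel": joint speeds; "tau": joint torques, N m; "position": TCP position; "eef_rot": TCP orientation; "contact_force": force on the tool from outside, world axes, zero at the start; "moment": the same for the moment, N m; "grip_width": finger opening in m; "gripper_force": force on a finger pad.
Only numpy, scipy, OpenCV 4.12 (cv2) and the standard library are available. Lean on these libraries where they do the work, as an engineer would, in place of code of your own. Each camera call takes 0.05 s, during which the arm holds its last target. There are 200 camera calls.

## Working session

There is one attempt and no reset: what is moved stays moved. The work goes in short steps, Python scripts to look and compute and a shell command to move; the robot and the scene stay as the last step left them, time stands still between calls to the robot, and variables do not carry over. Pictures are saved under pics/ and viewed, at most 10 in all, crops included, and the job is handed in when it is done.

```bash
mkdir -p pics; cat > h.py <<'E'
import numpy as np, cv2
from plant import bot
from scipy.spatial.transform import Rotation as R
def cam(n):
    s=bot.state(); d=bot.get_image(n); K=np.array(d["intrinsics"])
    if n=="wrist":
        T=np.eye(4);T[:3,:3]=R.from_quat(s["eef_rot"]).as_matrix();T[:3,3]=s["position"];T=T@np.array(d["T_tool_cam"])
    else:
        T=np.eye(4);a=np.array(d["attitude"]);T[:3,:3]=a if a.shape==(3,3) else R.from_quat(a).as_matrix();T[:3,3]=d["position"]
    z=d["z_map"];v,u=np.mgrid[:384,:512]
    p=np.stack([(u-K[0,2])/K[0,0]*z,-(v-K[1,2])/K[1,1]*z,-z],-1)@T[:3,:3].T+T[:3,3]
    p[z==0]=np.nan
    return d["img"],p,T,K
E
python3 - <<'E'
from h import *
for n in("top","scene"):
    im,p,T,K=cam(n);np.savez(n+".npz",im=im,p=p,T=T,K=K);print(n,T.round(3).tolist(),K.tolist(),{k for k in bot.get_image(n)})
    cv2.imwrite(f"pics/{n}.png",cv2.resize(im[:,:,::-1],(800,600)))
print(bot.state())
E
```

```text
top [[0.088, 0.975, -0.204, 0.333], [-0.996, 0.087, -0.014, -0.042], [0.004, 0.205, 0.979, 1.207], [0.0, 0.0, 0.0, 1.0]] [[385.96722015137664, 0.0, 249.15328307481366], [0.0, 385.96722015137664, 192.90164973024753], [0.0, 0.0, 1.0]] {'intrinsics', 'position', 'attitude', 'img', 'z_map'}
scene [[-0.66, 0.316, -0.681, -0.155], [-0.751, -0.306, 0.585, 0.568], [-0.023, 0.898, 0.439, 0.569], [0.0, 0.0, 0.0, 1.0]] [[366.27298695888885, 0.0, 253.4089564311087], [0.0, 366.27298695888885, 192.054943450592], [0.0, 0.0, 1.0]] {'intrinsics', 'position', 'attitude', 'img', 'z_map'}
{'t': 0.2, 'q': array([-1.30219929e+00,  2.17453078e-01,  1.61437231e+00,  8.99722040e-06,
        1.31127941e+00, -1.12199597e-01]), 'joint_vel': array([ 1.85741388e-03, -1.58723041e-03, -5.88314221e-03, -3.38977452e-05,
        6.54679322e-04, -1.16022308e-03]), 'tau': array([ 9.18329388e-04, -3.96898091e+01, -3.03962374e+01, -7.83191786e-05,
        6.69907109e-03,  1.62368082e-05]), 'position': array([ 0.23224359, -0.57998236,  0.40384828]), 'eef_rot': array([ 9.81928870e-01,  1.89248838e-01, -5.47300053e-05, -7.54103530e-04]), 'contact_force': array([-0.041767  ,  0.27048489,  1.00787549]), 'moment': array([ 0.02658055, -0.08090717,  0.00984112]), 'gripper_force': 0.0, 'grip_width': 0.08543697174066867}
```

View pics/top.png

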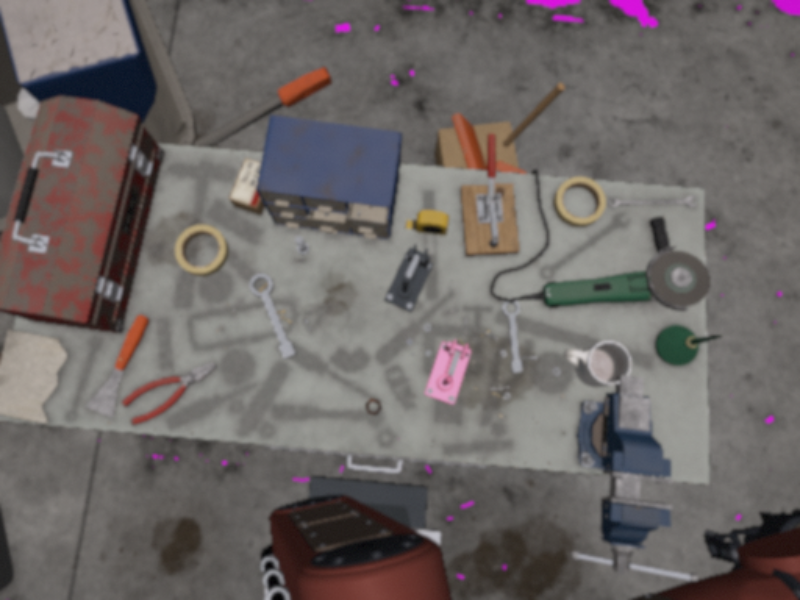

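View pics/scene.png

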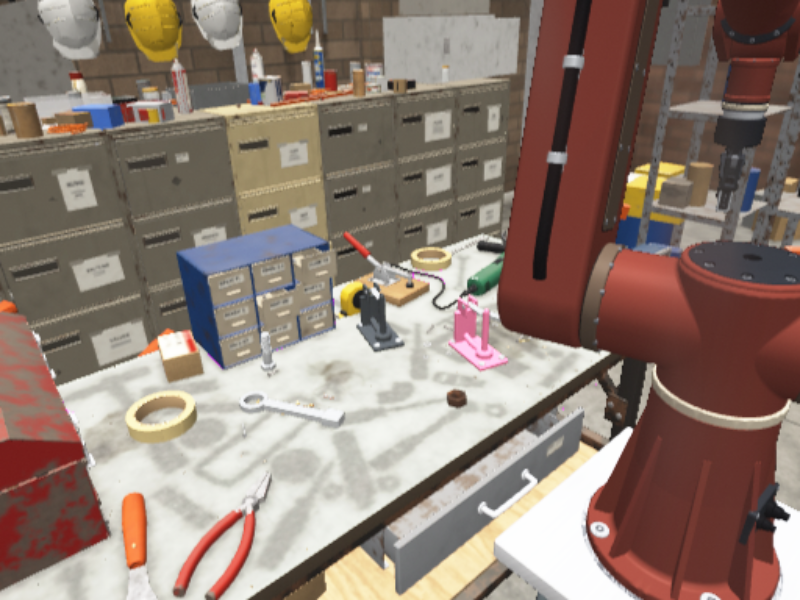

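Top view (800x600):
- Hook candidates: the dark one at (409,277) is mine. The pink one at (450,372) is a look-alike.
- Large spanner candidate: (261,286)-(287,350).
- Small spanner candidate: (511,310)-(517,368).
- Other look-alikes: a combination wrench at (655,200) and a grey stain or shape at (585,245).

I'll check these in a close crop and measure them.

```bash
python3 - <<'E'
from h import *
d=np.load("top.npz");im,p=d["im"],d["p"]
def c(u,v,w=64):
    u,v=int(u*.64),int(v*.64);return cv2.resize(im[v-w//2:v+w//2,u-w//2:u+w//2,::-1],(390,390),interpolation=cv2.INTER_CUBIC)
cv2.imwrite("pics/crop.png",np.hstack([c(275,316),c(514,338)]))
cv2.imwrite("pics/crop2.png",c(409,277))
bench=np.nanmedian(p[230:250,150:180,2]);print("bench z",bench)
for n,(u,v,w,h) in dict(large=(275,316,75,95),small=(514,338,40,85),hook=(409,277,64,80)).items():
    u0,v0,w,h=[int(x*.64) for x in(u,v,w,h)]
    q=p[v0-h//2:v0+h//2,u0-w//2:u0+w//2].reshape(-1,3);q=q[np.isfinite(q[:,2])]
    m=q[q[:,2]>.0055];xy=m[:,:2];c0=xy.mean(0);U=np.linalg.svd(xy-c0,full_matrices=False)[2]
    t=(xy-c0)@U[0];print(n,len(m),c0.round(4),"axis",U[0].round(3),"ext",t.min().round(4),t.max().round(4),"zmax",m[:,2].max().round(4))
    for lo in np.linspace(t.min(),t.max(),9)[:-1]:
        k=(t>=lo)&(t<lo+(t.max()-t.min())/8);s=(xy[k]-c0)@U[1];print("   ",lo.round(4),s.min().round(4),s.max().round(4),np.median(m[k,2]).round(4),m[k,2].max().round(4))
E
```

```text
bench z 0.0011640284492521191
large 477 [0.5369 0.2044] axis [-0.881 -0.473] ext -0.112 0.1059 zmax 0.0246
    -0.112 -0.0462 0.0249 0.0144 0.0175
    -0.0847 -0.0513 0.0661 0.0138 0.0188
    -0.0575 -0.0619 0.0944 0.0137 0.0188
    -0.0303 -0.0523 0.0664 0.0146 0.0191
    -0.003 -0.0777 0.0769 0.0129 0.0222
    0.0242 -0.0854 0.059 0.0138 0.0212
    0.0514 -0.0668 0.0363 0.018 0.0246
    0.0787 -0.0286 0.0369 0.0187 0.0234
small 358 [ 0.5447 -0.2772] axis [-0.993 -0.121] ext -0.0738 0.0942 zmax 0.0375
    -0.0738 -0.0342 0.0362 0.0215 0.0375
    -0.0528 -0.0315 0.0316 0.0117 0.0174
    -0.0318 -0.0369 0.0311 0.0123 0.0184
    -0.0108 -0.0383 0.0281 0.0118 0.0186
    0.0102 -0.0357 0.0326 0.0124 0.0183
    0.0312 -0.0414 0.0276 0.0113 0.0169
    0.0522 -0.0329 0.03 0.0146 0.0217
    0.0732 -0.0408 0.027 0.014 0.0207
hook 766 [ 0.6297 -0.0613] axis [-0.967  0.255] ext -0.0904 0.0866 zmax 0.1066
    -0.0904 -0.0821 0.0324 0.0062 0.0099
    -0.0683 -0.085 0.0339 0.071 0.1038
    -0.0462 -0.078 0.0376 0.031 0.1044
    -0.024 -0.0749 0.0603 0.0105 0.1033
    -0.0019 -0.0559 0.0584 0.0108 0.1032
    0.0202 -0.0358 0.067 0.0121 0.1066
    0.0423 -0.0545 0.0563 0.0097 0.0204
    0.0645 -0.0359 -0.027 0.0073 0.0078
```

View pics/crop.png

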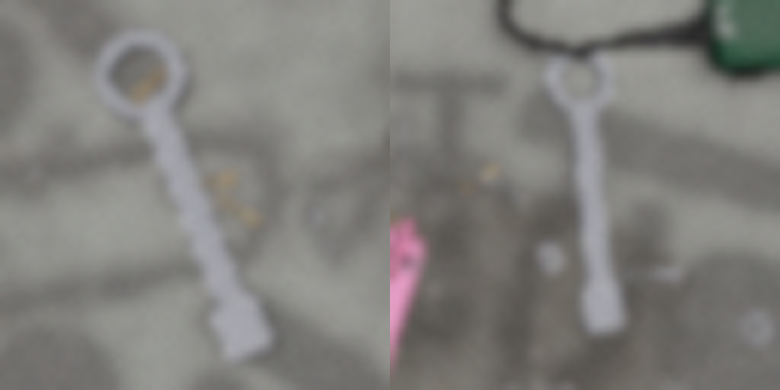

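The crop shows both spanners: large ring at (141,74), block end at (245,340); small ring at (583,80), block end at (606,332), with the grinder cable beside the small ring.

```bash
cat >> h.py <<'E'
def ray(T,K,u,v,z):
    r=T[:3,:3]@np.array([(u-K[0,2])/K[0,0],-(v-K[1,2])/K[1,1],-1]);return T[:3,3]+r*(z-T[2,3])/r[2]
def go(x,y,yaw=None):
    """shift in present tool axes to world xy, and turn(deg) so that tool x points at yaw (mod 180)"""
    s=bot.state();M=R.from_quat(s["eef_rot"]).as_matrix();P=s["position"]
    d=M.T@np.array([x-P[0],y-P[1],0]);y0=np.degrees(np.arctan2(M[1,0],M[0,0]))
    print("pos",P.round(4),"yaw",y0.round(2),"q6",s["q"][5].round(2),"shift",d.round(4),"turn",None if yaw is None else (-(yaw-y0)+90)%180-90, "t",round(s["t"],2),"F",s["contact_force"].round(1))
E
python3 - <<'E'
from h import *
d=np.load("top.npz");im,p,T,K=d["im"],d["p"],d["T"],d["K"]
for n,(a,b,c,e,z) in dict(large=(167.1,182.1,184.2,225.8,.014),small=(327.7,197.1,331.4,238.5,.012)).items():
    A,B=ray(T,K,a,b,z),ray(T,K,c,e,z);print(n,A.round(4),B.round(4),np.linalg.norm(A-B).round(4),"yaw",np.degrees(np.arctan2(*(A-B)[1::-1])).round(1))
q=p[150:200,240:285].reshape(-1,3)
for n in("top","scene"):
    q=np.load(n+".npz")["p"].reshape(-1,3);k=(abs(q[:,0]-.62)<.1)&(abs(q[:,1]+.06)<.1)
    a=q[k&(q[:,2]>.095)&(q[:,2]<.12)];print(n,len(a));print(a[np.argsort(a[:,0])].round(3)[::3].tolist())
q=p.reshape(-1,3);
for x in np.arange(.2,.9,.1):print(x.round(1),[(np.nanmax(q[(abs(q[:,0]-x)<.05)&(abs(q[:,1]-y)<.05),2],initial=-1)).round(2) for y in np.arange(.4,-.75,-.1)])
go(.5,-.2,0)
E
```

```text
large [0.5936 0.2375 0.014 ] [0.4602 0.1665 0.014 ] 0.1511 yaw 28.0
small [ 0.5908 -0.2731  0.012 ] [ 0.4615 -0.2906  0.012 ] 0.1305 yaw 7.7
top 69
[[0.605, -0.052, 0.102], [0.606, -0.057, 0.1], [0.608, -0.054, 0.103], [0.61, -0.054, 0.106], [0.614, -0.051, 0.103], [0.625, -0.056, 0.097], [0.635, -0.064, 0.095], [0.644, -0.066, 0.096], [0.65, -0.08, 0.104], [0.652, -0.084, 0.097], [0.654, -0.083, 0.102], [0.656, -0.08, 0.102], [0.658, -0.083, 0.099], [0.66, -0.065, 0.095], [0.661, -0.083, 0.097], [0.662, -0.056, 0.095], [0.665, -0.059, 0.099], [0.668, -0.061, 0.101], [0.671, -0.088, 0.098], [0.673, -0.064, 0.104], [0.674, -0.061, 0.099], [0.679, -0.066, 0.104], [0.718, -0.009, 0.104]]
scene 103
[[0.603, -0.05, 0.099], [0.606, -0.045, 0.099], [0.607, -0.045, 0.096], [0.648, -0.076, 0.098], [0.659, -0.081, 0.096], [0.662, -0.055, 0.097], [0.671, -0.059, 0.096], [0.713, -0.008, 0.095], [0.714, 0.024, 0.102], [0.715, 0.012, 0.104], [0.715, -0.011, 0.104], [0.715, 0.012, 0.101], [0.716, 0.014, 0.112], [0.716, 0.026, 0.102], [0.716, 0.021, 0.11], [0.716, -0.012, 0.11], [0.716, 0.036, 0.112
[... 1380 characters left out ...]
64(0.11), np.float64(0.11), np.float64(0.02), np.float64(0.06), np.float64(0.06), np.float64(0.08), np.float64(0.08), np.float64(0.01)]
0.7 [np.float64(0.03), np.float64(0.05), np.float64(0.2), np.float64(0.2), np.float64(0.2), np.float64(0.1), np.float64(0.07), np.float64(0.03), np.float64(0.05), np.float64(0.08), np.float64(0.08), np.float64(0.01)]
0.8 [np.float64(0.01), np.float64(0.06), np.float64(0.2), np.float64(0.2), np.float64(0.2), np.float64(0.07), np.float64(0.09), np.float64(0.03), np.float64(0.03), np.float64(0.03), np.float64(0.04), np.float64(0.01)]
pos [ 0.2322 -0.58    0.4038] yaw 21.82 q6 -0.11 shift [ 0.3898 -0.2532  0.0004] turn 21.817899626511945 t 0.2 F [-0.   0.3  1. ]
```

View pics/crop2.png

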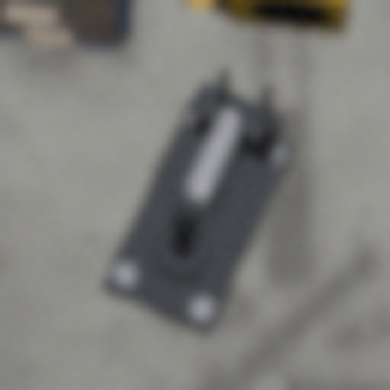

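The hook crop shows the nose at about (183,240), with the gate running up-right to the lugs. That puts the nose at about (0.607,-0.052) with the back direction about -20°. Moving to look at it from closer.

```bash
python3 -m pendant '[[[0.0305,-0.0247,0],0],[[0.0305,-0.0247,0],0],[[0.0305,-0.0247,0],0],[[0.0305,-0.0247,0],0],[[0.0305,-0.0247,0],0],[[0.0305,-0.0247,0],0],[[0.0305,-0.0247,0],0],[[0.0305,-0.0247,0],0],[[0.0305,-0.0247,0],0],[[0.0305,-0.0247,0],0]]'
python3 -m pendant '[[[0.0305,-0.0247,0],0],[[0.0305,-0.0247,0],0],[[0.0305,-0.0247,0],0],[[0.0305,-0.0247,0],0],[[0,0,0],0],[[0,0,0],0]]'
python3 - <<'E'
from h import *
im,p,T,K=cam("wrist");np.savez("w1.npz",im=im,p=p,T=T,K=K);print(T.round(3).tolist(),K[0,0])
cv2.imwrite("pics/w1.png",im[:,:,::-1]);go(.527,.202,28)
q=p.reshape(-1,3);k=(np.hypot(q[:,0]-.607,q[:,1]+.052)<.025)&(q[:,2]>.09);print(k.sum(),q[k].mean(0) if k.any() else 0, np.median(q[k],0))
for P in((.607,-.052,.104),(.5936,.2375,.014),(.5908,-.2731,.012)):
    c=T[:3,:3].T@(np.array(P)-T[:3,3]);print(P,K[0,0]*c[0]/-c[2]+K[0,2],K[1,1]*-c[1]/-c[2]+K[1,2])
E
```

```text
t: 1.03
position: [0.4241, -0.2357, 0.4048]
eef_rot: [0.982, 0.189, 0.0, 0.0]
contact_force: [1.2, -0.2, -0.3]
grip_width: 0.085
gripper_force: 0.0
t: 1.53
position: [0.5007, -0.0986, 0.4045]
eef_rot: [0.981, 0.192, -0.0, 0.0]
contact_force: [-0.5, 0.4, 0.3]
grip_width: 0.0852
gripper_force: 0.0
[[0.376, 0.889, 0.26, 0.566], [-0.926, 0.361, 0.106, -0.071], [0.0, -0.28, 0.96, 0.373], [0.0, 0.0, 0.0, 1.0]] 310.4063889471318
pos [ 0.5003 -0.0998  0.4044] yaw 21.95 q6 0.85 shift [ 1.376e-01 -2.699e-01 -2.000e-04] turn -6.048930901263233 t 1.58 F [ 0.4 -0.2 -1.2]
473 [ 0.61680179 -0.05441851  0.09560562] [ 0.61854774 -0.05430595  0.09278855]
(0.607, -0.052, 0.104) 252.9978991115983 41.469702369508354
(0.5936, 0.2375, 0.014) -24.184086481900977 -49.32884723488871
(0.5908, -0.2731, 0.012) 424.4252471303385 148.04519397287174
```

View pics/w1.png

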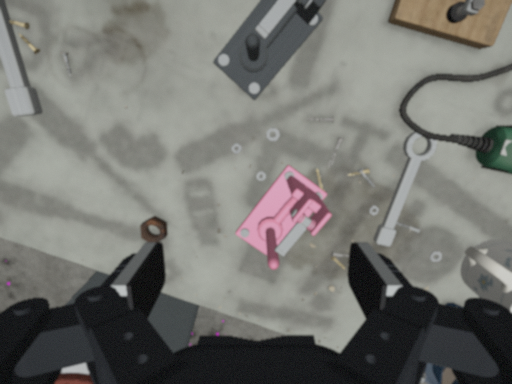

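The view shows the nose tip at about (253,38), the small ring at (421,146) with its block at (387,237), and the nut at (153,229). Next I'll move over the large spanner.

```bash
python3 -m pendant '[[[0.011,-0.0337,0],0],[[0.011,-0.0337,0],0],[[0.011,-0.0337,0],0],[[0.011,-0.0337,0],0],[[0.011,-0.0337,0],0],[[0.011,-0.0337,0],0],[[0.011,-0.0337,0],0],[[0.011,-0.0337,0],-6],[[0,0,0],0],[[0,0,0],0]]'
cat >> h.py <<'E'
def spanner(im,p,c,yaw,s):
    """refine ring centre c and yaw (deg) by fitting the outline to the depth mask; s=dims(ringR,holeR,shank half,x0,x1,block half,x2,h)"""
    from scipy.optimize import minimize
    Rr,Hr,w,x0,x1,bw,x2,h=s
    q=p.reshape(-1,3);g=im.reshape(-1,3).astype(float)
    k=np.hypot(q[:,0]-c[0]+.07*np.cos(np.radians(yaw)),q[:,1]-c[1]+.07*np.sin(np.radians(yaw)))<.13
    q=q[k];m=np.clip((q[:,2]-.003)/(.006),0,1)
    def cost(v):
        a=np.radians(v[2]);d=q[:,:2]-v[:2]/1000;x=d@[np.cos(a),np.sin(a)];y=abs(d@[-np.sin(a),np.cos(a)])
        r=np.hypot(x,y);sg=lambda t:1/(1+np.exp(-t/.001))
        M=np.maximum.reduce([sg(Rr-r)*sg(r-Hr),sg(w-y)*sg(-x0-x)*sg(x+x1),sg(bw-y)*sg(-x1-x)*sg(x+x2)])
        near=(x<Rr+.01)&(x>-x2-.01)&(y<Rr+.004)
        return np.mean((M-m)[near]**2)
    best=minimize(cost,[c[0]*1e3,c[1]*1e3,yaw],method="Nelder-Mead",options=dict(initial_simplex=np.array([[c[0]*1e3,c[1]*1e3,yaw]]*4)+np.array([[0,0,0],[8,0,0],[0,8,0],[0,0,6]])))
    return best.x[:2]/1e3,best.x[2],best.fun
L=(.024,.0155,.008,.021,.130,.013,.160,.014);S=(.018,.011,.0065,.015,.106,.010,.130,.012)
E
python3 - <<'E'
from h import *
im,p,T,K=cam("wrist");np.savez("w2.npz",im=im,p=p,T=T,K=K)
a=spanner(im,p,(.5936,.2375),28,L);print(a)
d=np.load("w1.npz");print("small",spanner(d["im"],d["p"],(.5908,-.2731),7.7,S))
q=d["p"].reshape(-1,3);k=(np.hypot(q[:,0]-.607,q[:,1]+.052)<.014)&(q[:,2]>.098);print("nose",k.sum(),q[k].mean(0),np.median(q[k],0),ray(d["T"],d["K"],253,37,.104))
k=(np.hypot(q[:,0]-.607,q[:,1]+.052)<.05)&(q[:,2]>.084)&(q[:,2]<.1)&(d["im"].reshape(-1,3).min(1)>100);g=q[k];print("gate",k.sum(),g.mean(0),g.min(0),g.max(0));k1=g[:,:2]-g[:,:2].mean(0);print(np.linalg.svd(k1,full_matrices=False)[2][0])
v=im[:,:,::-1].copy()
x=np.radians(a[1])
for o in(0,-.075,-.16):
    P=np.array([a[0][0]+o*np.cos(x),a[0][1]+o*np.sin(x),.014]);c=T[:3,:3].T@(P-T[:3,3]);cv2.circle(v,(int(K[0,0]*c[0]/-c[2]+K[0,2]),int(K[1,1]*-c[1]/-c[2]+K[1,2])),3,(0,0,255),1)
cv2.imwrite("pics/w2.png",v);go(a[0][0]-.075*np.cos(x),a[0][1]-.075*np.sin(x),a[1])
E
```

```text
t: 2.42
position: [0.4816, 0.1824, 0.4046]
eef_rot: [0.971, 0.241, -0.0, 0.0]
contact_force: [-0.2, -0.4, -0.4]
grip_width: 0.0854
gripper_force: 0.0
(array([0.59483279, 0.24131232]), np.float64(29.014135471895514), np.float64(0.41146637842638367))
small (array([ 0.59296205, -0.26948386]), np.float64(7.777551196302042), np.float64(0.08054527498512584))
nose 158 [ 0.60757947 -0.05121187  0.10180055] [ 0.60746155 -0.05134569  0.10214023] [ 0.60999169 -0.05079662  0.104     ]
gate 630 [ 0.63216484 -0.05984018  0.0919734 ] [ 0.61530312 -0.07126712  0.08695153] [ 0.6498092  -0.048957    0.09511538]
[-0.92300633  0.38478477]
pos [0.4818 0.1815 0.4045] yaw 27.75 q6 1.31 shift [ 0.0529  0.0013 -0.    ] turn -1.2658991649443863 t 2.47 F [-0.9 -0.4 -1.2]
```

View pics/w2.png

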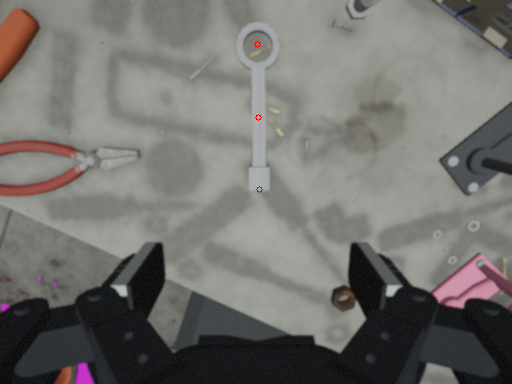

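The overlay sits on the large spanner: ring (257,44), grasp (258,117), block end (259,189). The bolt at (358,8) is clear. Descending and gripping.

```bash
python3 -m pendant '[[[0.0265,0.0005,0],-1.3],[[0.0265,0.0005,0],0],[[0,0,0.037],0],[[0,0,0.037],0],[[0,0,0.037],0],[[0,0,0.037],0],[[0,0,0.037],0],[[0,0,0.03],0],[[0,0,0.0125],0],[[0,0,0],0]]' 0.06 80
python3 -m pendant '[[[0,0,0],0],[[0,0,0],0],[[0,0,0],0],[[0,0,0],0],[[0,0,0],0],[[0,0,0],0]]' 0 80
python3 -c "from h import *; s=bot.state(); print(s['position'],s['contact_force'],s['grip_width'],s['gripper_force'])"
```

```text
t: 3.3
position: [0.5271, 0.2042, 0.1734]
eef_rot: [0.968, 0.25, -0.004, 0.0]
contact_force: [1.0, -0.8, 1.5]
grip_width: 0.0602
gripper_force: 0.0
t: 3.8
position: [0.5304, 0.2072, 0.1803]
eef_rot: [0.968, 0.252, 0.003, 0.0]
contact_force: [-1.0, -1.8, 5.9]
grip_width: 0.0131
gripper_force: 78.7
[0.5304411  0.20718959 0.18030802] [-1.04277431 -1.84020139  5.93477506] 0.013079029135681285 78.69166731834412
```

```bash
python3 -m pendant '[[[0,0,-0.02],0],[[0,0,-0.02],0],[[0,0,-0.02],0],[[0,0,-0.02],0],[[0,0,0],0],[[0,0,0],0],[[0,0,0],0]]' 0 80
python3 - <<'E'
from h import *
im,p,T,K=cam("wrist");np.savez("w3.npz",im=im,p=p,T=T,K=K);cv2.imwrite("pics/w3.png",im[:,:,::-1])
go(.6,0)
E
```

```text
t: 4.38
position: [0.5282, 0.2068, 0.2565]
eef_rot: [0.968, 0.251, -0.001, -0.0]
contact_force: [-0.7, -0.5, -2.3]
grip_width: 0.0132
gripper_force: 78.7
pos [0.5279 0.2067 0.2558] yaw 29.13 q6 1.31 shift [-0.0376  0.2157 -0.    ] turn None t 4.43 F [-0.9  0.9 -2.7]
```

View pics/w3.png

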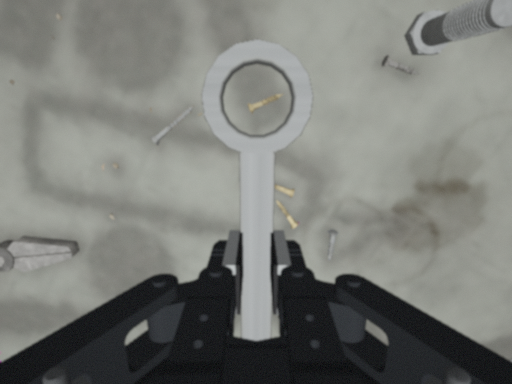

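The large spanner is held squarely: ring centre near (257,96), hole clear. Next I'll measure the ring in the tool frame and its tilt, and write down the rows to the hook.

```bash
cat >> h.py <<'E'
def held(u0,u1,v0,v1,Rr,Hr,nose,yaw):
    """fit ring held in the gripper; return its centre relative to TCP in tool axes; print move to nose"""
    im,p,T,K=cam("wrist");s=bot.state();M=R.from_quat(s["eef_rot"]).as_matrix();P=s["position"]
    t=(p-P)@M
    q=t[v0:v1,u0:u1].reshape(-1,3);q=q[np.isfinite(q[:,0])];q=q[(q[:,2]<.20)&(q[:,2]>.13)];z=np.median(q[q[:,0]>.04,2]);q=q[abs(q[:,2]-z)<.004]
    from scipy.optimize import minimize
    g=lambda c:np.sum(np.maximum(0,np.hypot(*(q[:,:2]-c).T)-Rr)[q[:,0]>c[0]-.01]**2)+np.sum(np.maximum(0,Hr-np.hypot(*(q[:,:2]-c).T))**2)
    r=minimize(g,[.075,0],method="Nelder-Mead");c=r.x
    A=np.c_[q[:,:2],np.ones(len(q))];pl=np.linalg.lstsq(A,q[:,2],rcond=None)[0]
    k=abs(q[:,1])<.012;f=np.abs(q[:,0]-.045)<.008;ang=np.degrees(np.median(q[f,1])/.0+0) if 0 else np.median(q[f,1])
    print("ring in tool",c.round(4),"top z",z.round(4),"slope",pl[:2].round(3),"shank mid y at x=.045",ang.round(4),"ring world",(P+M@[c[0],c[1],z]).round(4))
    a=np.radians(yaw);tx=np.array([np.cos(a),np.sin(a)]);ty=np.array([np.sin(a),-np.cos(a)])
    g=np.array(nose)-tx*c[0]-ty*c[1];print("target TCP",g.round(4));go(g[0],g[1],yaw)
E
python3 -c "
from h import *
held(190,330,20,235,.024,.0155,(.6077,-.0512),-21)"
```

```text
ring in tool [ 0.0718 -0.0002] top z 0.1669 slope [0.01  0.001] shank mid y at x=.045 -0.0003 ring world [0.5898 0.2417 0.0883]
target TCP [ 0.5406 -0.0257]
pos [0.5278 0.2067 0.2554] yaw 29.12 q6 1.31 shift [-1.019e-01  2.092e-01  2.000e-04] turn 50.124265607004816 t 4.48 F [ 0.1 -0.3 -2.1]
```

```bash
python3 -m pendant '[[[0,0,-0.028],0],[[0,0,-0.028],0],[[-0.017,0.0349,0],0],[[-0.017,0.0349,0],0],[[-0.017,0.0349,0],0],[[-0.017,0.0349,0],0],[[-0.017,0.0349,0],0],[[-0.017,0.0349,0],0],[[0,0,0],7.16],[[0,0,0],7.16]]'
python3 -m pendant '[[[0,0,0],7.16],[[0,0,0],7.16],[[0,0,0],7.16],[[0,0,0],7.16],[[0,0,0],7.16],[[0,0,0],0],[[0,0,0],0],[[0,0,0],0]]'
python3 - <<'E'
from h import *
im,p,T,K=cam("wrist");np.savez("w4.npz",im=im,p=p,T=T,K=K);cv2.imwrite("pics/w4.png",im[:,:,::-1])
held(190,330,20,235,.024,.0155,(.6077,-.0512),-21)
q=p[60:137,222:295].reshape(-1,3);k=(q[:,2]>.095)&(q[:,2]<.108);print(k.sum(),q[k].mean(0) if k.any() else 0)
c=T[:3,:3].T@(np.array([.6077,-.0512,.104])-T[:3,3]);print(K[0,0]*c[0]/-c[2]+K[0,2],K[1,1]*-c[1]/-c[2]+K[1,2])
E
```

```text
t: 5.32
position: [0.5411, -0.0283, 0.3115]
eef_rot: [0.992, 0.124, -0.001, -0.0]
contact_force: [1.1, 0.6, -2.5]
grip_width: 0.0133
gripper_force: 78.9
t: 5.98
position: [0.5412, -0.0256, 0.3122]
eef_rot: [0.983, -0.181, -0.001, 0.0]
contact_force: [-0.3, 0.4, -2.1]
grip_width: 0.0129
gripper_force: 78.9
ring in tool [ 0.0708 -0.0002] top z 0.1675 slope [0.01  0.002] shank mid y at x=.045 -0.0003 ring world [ 0.6075 -0.0507  0.1451]
target TCP [ 0.5415 -0.026 ]
pos [ 0.5414 -0.0257  0.3127] yaw -20.9 q6 1.76 shift [ 0.0002  0.0003 -0.    ] turn 0.09517300463915035 t 6.08 F [ 0.   0.3 -2. ]
360 [ 0.60795958 -0.05099484  0.10126653]
257.68599591921424 98.7713286207216
```

View pics/w4.png

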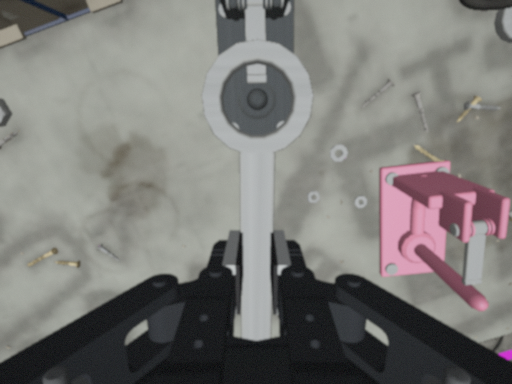

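The nose tip shows centred in the ring at (257,98), and the gate (256,72) lines up with the shank. Pressing down.

```bash
python3 -m pendant '[[[0,0,0.015],0],[[0,0,0.015],0],[[0,0,0.015],0],[[0,0,0.015],0],[[0,0,0.01],0],[[0,0,0],0]]'
python3 -m pendant '[[[0,0,0.01],0],[[0,0,0.01],0],[[0,0,0.01],0],[[0,0,0.005],0],[[0,0,0.003],0],[[0,0,0],0],[[0,0,0],0]]'
python3 - <<'E'
from h import *
held(190,330,20,235,.024,.0155,(.6077,-.0512),-21)
im,p,T,K=cam("wrist");cv2.imwrite("pics/w5.png",im[:,:,::-1])
E
```

```text
t: 6.58
position: [0.5415, -0.0257, 0.2421]
eef_rot: [0.983, -0.182, -0.0, 0.0]
contact_force: [0.4, 0.0, 2.7]
grip_width: 0.013
gripper_force: 79.4
t: 7.17
position: [0.5413, -0.0256, 0.2046]
eef_rot: [0.983, -0.182, -0.001, -0.0]
contact_force: [0.4, 1.6, -1.3]
grip_width: 0.0132
gripper_force: 78.9
ring in tool [0.0716 0.0001] top z 0.1861 slope [0.009 0.007] shank mid y at x=.045 nan ring world [ 0.6084 -0.0515  0.019 ]
target TCP [ 0.5409 -0.0254]
pos [ 0.5416 -0.0257  0.2051] yaw -21.0 q6 1.76 shift [-0.0008 -0.      0.    ] turn -0.0009026373560629963 t 7.22 F [ 0.1  0.8 -1.9]
  return _methods._mean(a, axis=axis, dtype=dtype,
  ret = ret.dtype.type(ret / rcount)
```

View pics/w5.png

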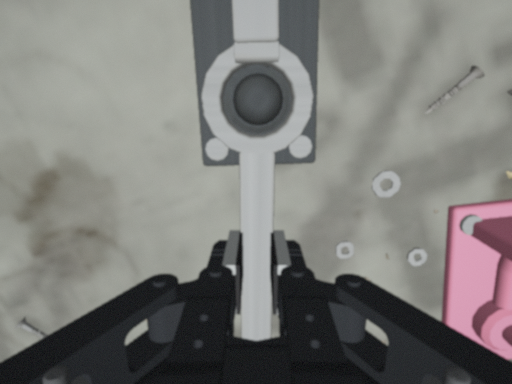

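The gate is up above the ring (it covers the ring's rear at (256,50)) and the force has dropped to the spanner's weight, so it has snapped shut. Releasing and lifting.

```bash
python3 -m pendant '[[[0,0,0.003],0],[[0,0,0],0],[[0,0,0],0]]'
python3 -m pendant '[[[0,0,0],0],[[0,0,0],0],[[0,0,0],0],[[0,0,0],0],[[0,0,-0.01],0],[[0,0,-0.03],0],[[0,0,-0.04],0],[[0,0,-0.04],0],[[0,0,-0.04],0],[[0,0,-0.04],0]]' 0.06 80
python3 - <<'E'
from h import *
im,p,T,K=cam("wrist");np.savez("w6.npz",im=im,p=p,T=T,K=K);cv2.imwrite("pics/w6.png",im[:,:,::-1])
x=np.radians(7.8);go(.593-.06*np.cos(x)-.05,-.2695-.06*np.sin(x),7.8)
E
```

```text
t: 7.52
position: [0.5415, -0.0257, 0.2022]
eef_rot: [0.983, -0.182, -0.0, -0.0]
contact_force: [0.4, -0.6, -0.8]
grip_width: 0.0131
gripper_force: 78.9
t: 8.35
position: [0.541, -0.0256, 0.405]
eef_rot: [0.983, -0.182, 0.0, -0.0]
contact_force: [1.0, -0.1, 0.1]
grip_width: 0.0599
gripper_force: 0.0
pos [ 0.5438 -0.0259  0.4154] yaw -20.99 q6 1.76 shift [ 0.0338  0.2566 -0.0003] turn -28.786000068900897 t 8.4 F [ 2.9 -1.3  5.3]
```

View pics/w6.png

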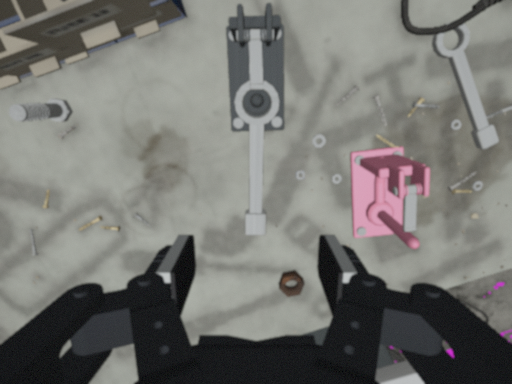

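The large spanner hangs on the hook (ring at (257,100)) with the gate over it. Now to the small one, ring at (452,42).

```bash
python3 -m pendant '[[[0.0048,0.0367,0],0],[[0.0048,0.0367,0],0],[[0.0048,0.0367,0],0],[[0.0048,0.0367,0],0],[[0.0048,0.0367,0],0],[[0.0048,0.0367,0],0],[[0.0048,0.0367,0],0],[[0,0,0],-7.16],[[0,0,0],-7.16],[[0,0,0],-7.16]]'
python3 -m pendant '[[[0,0,0],-7.16],[[0,0,0],0],[[0,0,0],0]]'
python3 - <<'E'
from h import *
im,p,T,K=cam("wrist");np.savez("w7.npz",im=im,p=p,T=T,K=K)
a=spanner(im,p,(.593,-.2695),7.8,S);print(a)
x=np.radians(a[1]);v=im[:,:,::-1].copy()
for o in(0,-.06,-.13):
    P=np.array([a[0][0]+o*np.cos(x),a[0][1]+o*np.sin(x),.012]);c=T[:3,:3].T@(P-T[:3,3]);cv2.circle(v,(int(K[0,0]*c[0]/-c[2]+K[0,2]),int(K[1,1]*-c[1]/-c[2]+K[1,2])),3,(0,0,255),1)
cv2.imwrite("pics/w7.png",v);go(a[0][0]-.06*np.cos(x),a[0][1]-.06*np.sin(x),a[1])
E
```

```text
t: 9.23
position: [0.4803, -0.2786, 0.4027]
eef_rot: [1.0, 0.006, 0.0, 0.0]
contact_force: [0.2, -0.5, -0.9]
grip_width: 0.0602
gripper_force: 0.0
t: 9.48
position: [0.4808, -0.2776, 0.4026]
eef_rot: [0.998, 0.065, 0.0, 0.0]
contact_force: [-0.3, -0.2, -1.0]
grip_width: 0.0599
gripper_force: 0.0
(array([ 0.59253554, -0.26984284]), np.float64(7.568296563294427), np.float64(0.457915271457622))
pos [ 0.4808 -0.2775  0.4026] yaw 7.47 q6 0.79 shift [0.0518 0.0071 0.    ] turn -0.1006794738639627 t 9.53 F [0.  0.6 0.7]
```

View pics/w7.png

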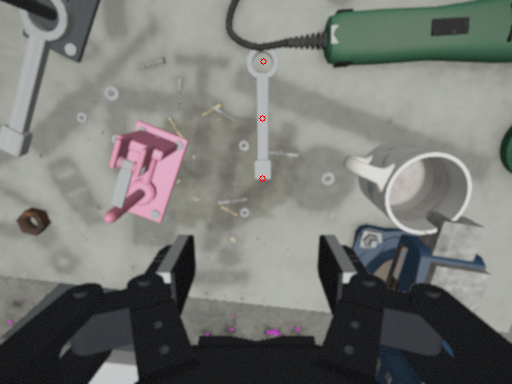

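That makes eleven views, one over the limit of ten, so from here I'll only measure. The overlay fits the small spanner: ring (263,62), grasp (262,118), and the mug and pink hook are clear.

```bash
python3 -m pendant '[[[0.0259,0.0036,0],0],[[0.0259,0.0036,0],0],[[0,0,0.037],0],[[0,0,0.037],0],[[0,0,0.037],0],[[0,0,0.037],0],[[0,0,0.037],0],[[0,0,0.025],0],[[0,0,0.012],0],[[0,0,0.0046],0]]' 0.05 80
python3 -m pendant '[[[0,0,0],0],[[0,0,0],0],[[0,0,0],0],[[0,0,0],0],[[0,0,0],0],[[0,0,0],0],[[0,0,0],0]]' 0 80
python3 -m pendant '[[[0,0,-0.02],0],[[0,0,-0.03],0],[[0,0,-0.04],0],[[0,0,-0.04],0],[[0,0,0],0],[[0,0,0],0],[[0,0,0],0]]'
python3 -c "
from h import *
held(190,330,20,235,.018,.011,(.6079,-.0512),-21)
im,p,T,K=cam('wrist');s=bot.state();t=(p-s['position'])@R.from_quat(s['eef_rot']).as_matrix()
q=t[:235,190:330].reshape(-1,3);q=q[(q[:,2]<.21)&(q[:,2]>.13)];print(len(q),q.min(0),q.max(0))
for x in np.arange(.02,.09,.006):
  k=abs(q[:,0]-x)<.003
  if k.any():print(x.round(3),q[k].min(0).round(4),q[k].max(0).round(4),np.median(q[k],0).round(4))
"
```

```text
t: 10.37
position: [0.5321, -0.2769, 0.1728]
eef_rot: [0.998, 0.066, -0.002, -0.002]
contact_force: [0.6, 0.8, -0.1]
grip_width: 0.0497
gripper_force: 0.0
t: 10.95
position: [0.5345, -0.2787, 0.1785]
eef_rot: [0.998, 0.067, 0.002, 0.001]
contact_force: [0.1, -0.0, 5.5]
grip_width: 0.0102
gripper_force: 78.9
t: 11.53
position: [0.5329, -0.2776, 0.3059]
eef_rot: [0.998, 0.067, 0.0, 0.0]
contact_force: [-0.4, 0.6, -1.9]
grip_width: 0.01
gripper_force: 78.5
ring in tool [0.0891 0.0001] top z 0.1657 slope [0.007 0.   ] shank mid y at x=.045 -0.0001 ring world [ 0.6203 -0.2653  0.1384]
target TCP [ 0.5248 -0.0192]
pos [ 0.5324 -0.2773  0.3043] yaw 7.63 q6 0.84 shift [ 0.0267 -0.2568  0.0004] turn 28.632209719623944 t 11.58 F [-0.7  0.6 -1.4]
5255 [ 0.01005395 -0.0182003   0.16247393] [0.07567835 0.01723875 0.17615828]
0.02 [ 0.017  -0.0067  0.1643] [0.023  0.0062 0.1696] [ 0.02   -0.0005  0.1661]
0.026 [ 0.023  -0.0066  0.1644] [0.029  0.0061 0.1689] [ 0.026  -0.0003  0.1662]
0.032 [ 0.029  -0.0065  0.1647] [0.035  0.006  0.1683] [ 0.032  -0.0005  0.1661]
0.038 [ 0.035  -0.0064  0.1643] [0.041  0.0059 0.1682] [ 3.800e-02 -1.000e-04  1.661e-01]
0.044 [ 0.041  -0.0135  0.1645] [0.047  0.013  0.1691] [ 0.0447 -0.0005  0.1663]
0.05 [ 0.047  -0.0169  0.1644] [0.053  0.0159 0.1762] [0.0494 0.0002 0.1665]
0.056 [ 0.053  -0.0182  0.1644] [0.059  0.0172 0.1761] [0.0558 0.0097 0.1664]
0.062 [ 0.059  -0.0176  0.1633] [0.065  0.017  0.1755] [ 0.0621 -0.0092  0.1664]
0.068 [ 0.065  -0.0161  0.1642] [0.0708 0.0154 0.1757] [ 0.0684 -0.0005  0.1664]
0.074 [ 0.0712 -0.0112  0.1641] [0.0757 0.0111 0.169 ] [ 0.0728 -0.0005  0.1665]
```

Ring centre in the tool is (0.0577, -0.0004), from its extents. My fitter started in the wrong place.

```bash
sed -i 's/r=minimize(g,\[.075,0\]/r=minimize(g,[q[:,0].max()-Rr,0]/' h.py; python3 -c "
from h import *
go(.5539,-.0309,-21)"
```

```text
pos [ 0.5322 -0.2772  0.3034] yaw 7.63 q6 0.84 shift [ 0.0543 -0.2412  0.0005] turn 28.634070605991283 t 11.63 F [-0.1 -0.3 -1.8]
```

```bash
python3 -m pendant '[[[0,0,-0.03],0],[[0.0078,-0.0345,0],0],[[0.0078,-0.0345,0],0],[[0.0078,-0.0345,0],0],[[0.0078,-0.0345,0],0],[[0.0078,-0.0345,0],0],[[0.0078,-0.0345,0],0],[[0.0075,-0.0342,0],0],[[0,0,0],7.16],[[0,0,0],7.16]]'
python3 -m pendant '[[[0,0,0],7.16],[[0,0,0],7.16],[[0,0,0],0],[[0,0,0],0],[[0,0,0],0]]'
cat > m.py <<'E'
from h import *
held(190,330,20,235,.018,.011,(.6079,-.0512),-21)
im,p,T,K=cam('wrist');s=bot.state();t=(p-s['position'])@R.from_quat(s['eef_rot']).as_matrix()
q=t[:235,190:330].reshape(-1,3);q=q[(q[:,2]<.171)&(q[:,2]>.155)];k=q[q[:,0]>.044];print("ring ext",q.min(0),q.max(0),k[:,1].min(),k[:,1].max())
q=p[:235,190:330].reshape(-1,3);d=np.hypot(q[:,0]-.6079,q[:,1]+.0512);z=q[:,2]
k=(d<.012)&(z>.096)&(z<.109);print("nose",k.sum(),q[k].mean(0),"z top",q[k,2].max() if k.any() else 0)
k=(d<.05)&(z>.082)&(z<.097)&(q[:,0]>.615);print("gate level pts",k.sum(),q[k].mean(0))
E
python3 m.py
```

```text
t: 12.47
position: [0.5539, -0.029, 0.3328]
eef_rot: [0.998, -0.059, -0.003, -0.0]
contact_force: [0.2, -0.7, -1.4]
grip_width: 0.01
gripper_force: 78.7
t: 12.88
position: [0.5545, -0.0316, 0.3342]
eef_rot: [0.983, -0.181, -0.001, -0.0]
contact_force: [0.2, 0.3, -0.9]
grip_width: 0.0099
gripper_force: 78.7
ring in tool [ 0.057  -0.0005] top z 0.1678 slope [0.01  0.001] shank mid y at x=.045 -0.0007 ring world [ 0.6077 -0.0515  0.1667]
target TCP [ 0.5545 -0.0312]
pos [ 0.5546 -0.0316  0.3346] yaw -20.89 q6 1.75 shift [-0.0003 -0.0004  0.    ] turn 0.10591338787399707 t 12.93 F [ 0.6 -0.1 -1.6]
ring ext [ 0.00891838 -0.01815447  0.16314361] [0.07474117 0.01740078 0.17094462] -0.01815446614250048 0.0174007800193359
nose 267 [ 0.60833315 -0.05120497  0.10124102] z top 0.10472652834275653
gate level pts 1027 [ 0.64257471 -0.06325567  0.09214587]
```

Centred over the nose; pressing down.

```bash
python3 -m pendant '[[[0,0,0.015],0],[[0,0,0.015],0],[[0,0,0.015],0],[[0,0,0.015],0],[[0,0,0.015],0],[[0,0,0.015],0],[[0,0,0.01],0],[[0,0,0.005],0],[[0,0,0],0]]'
python3 -m pendant '[[[0,0,0.004],0],[[0,0,0.004],0],[[0,0,0],0],[[0,0,0],0]]'
python3 m.py
```

```text
t: 13.73
position: [0.554, -0.0315, 0.2289]
eef_rot: [0.983, -0.182, -0.002, 0.0]
contact_force: [-0.3, -0.4, -1.3]
grip_width: 0.0102
gripper_force: 78.6
t: 14.07
position: [0.555, -0.0315, 0.2227]
eef_rot: [0.983, -0.182, 0.0, 0.0]
contact_force: [-0.1, -0.1, -0.5]
grip_width: 0.0099
gripper_force: 78.7
ring in tool [ 0.055  -0.0006] top z 0.1657 slope [0.008 0.003] shank mid y at x=.045 0.0004 ring world [ 0.6067 -0.0507  0.0572]
target TCP [ 0.5564 -0.0321]
pos [ 0.555  -0.0316  0.2229] yaw -21.0 q6 1.75 shift [ 0.0014 -0.      0.    ] turn -4.2056974450588314e-05 t 14.12 F [-0.1 -0.5 -1. ]
ring ext [ 0.00925814 -0.01837425  0.1550567 ] [0.07319353 0.01688418 0.17099179] -0.018374247995221308 0.01688417564739337
nose 1173 [ 0.60869981 -0.0512035   0.10147834] z top 0.10567787996670616
gate level pts 4321 [ 0.63284246 -0.0596015   0.0921363 ]
```

The gate is back at z ≈ 0.092 above the ring and only the spanner's weight is felt. Lowering a touch, releasing and rechecking.

```bash
python3 -m pendant '[[[0,0,0.003],0],[[0,0,0.002],0],[[0,0,0],0],[[0,0,0],0]]'
python3 -m pendant '[[[0,0,0],0],[[0,0,0],0],[[0,0,0],0],[[0,0,0],0],[[0,0,-0.01],0],[[0,0,-0.03],0],[[0,0,-0.04],0],[[0,0,-0.04],0],[[0,0,-0.04],0],[[0,0,-0.02],0]]' 0.06 80
python3 -m pendant '[[[0,0,0],0],[[0,0,0],0],[[0,0,0],0],[[0,0,0],0],[[0,0,0],0],[[0,0,0],0]]'
python3 - <<'E'
from h import *
im,p,T,K=cam("wrist")
q=p.reshape(-1,3);q=q[np.isfinite(q[:,0])];a=np.radians(-21);d=q[:,:2]-[.6079,-.0512]
x=d@[np.cos(a),np.sin(a)];y=d@[-np.sin(a),np.cos(a)];z=q[:,2]
for x0 in range(-170,64,8):
    k=abs(x*1e3-x0)<4;c=k&(abs(y)<.004);w=k&(abs(y)<.04)&(z>.012)
    print(x0,"z mid",np.median(z[c]).round(4) if c.any() else None,"max",z[c].max().round(3) if c.any() else None,"y",(y[w].min().round(3),y[w].max().round(3)) if w.any() else None, [np.median(z[k&(abs(y-s)<.002)]).round(3) for s in(-.021,-.014,.014,.021)])
go(.55,-.03)
E
```

```text
t: 14.5
position: [0.5547, -0.0315, 0.2173]
eef_rot: [0.983, -0.182, -0.0, 0.0]
contact_force: [-0.4, 0.7, -1.0]
grip_width: 0.0099
gripper_force: 78.7
t: 15.33
position: [0.556, -0.0317, 0.4049]
eef_rot: [0.983, -0.182, 0.005, -0.0]
contact_force: [0.6, -0.0, -0.4]
grip_width: 0.0599
gripper_force: 0.0
t: 15.83
position: [0.5544, -0.0315, 0.3957]
eef_rot: [0.983, -0.182, -0.002, -0.0]
contact_force: [0.4, -0.3, -0.7]
grip_width: 0.06
gripper_force: 0.0
-170 z mid -0.0004 max 0.001 y None [np.float64(-0.0), np.float64(-0.0), np.float64(-0.0), np.float64(-0.001)]
-162 z mid 0.0176 max 0.019 y (np.float64(-0.01), np.float64(0.013)) [np.float64(-0.0), np.float64(-0.0), np.float64(0.016), np.float64(-0.001)]
-154 z mid 0.0181 max 0.02 y (np.float64(-0.011), np.float64(0.015)) [np.float64(-0.0), np.float64(-0.0), np.float64(0.017), np.float64(-0.0)]
-146 z mid 0.0198 max 0.021 y (np.float64(-0.011), np.float64(0.014)) [np.float64(-0.0), np.float64(-0.0), np.float64(0.018), np.float64(-0.0)]
-138 z mid 0.0202 max 0.023 y (np.float64(-0.011), np.float64(0.014)) [np.float64(-0.0), np.float64
[... 3066 characters left out ...]
07)]
38 z mid 0.0922 max 0.094 y (np.float64(-0.004), np.float64(0.006)) [np.float64(0.008), np.float64(0.007), np.float64(0.008), np.float64(0.008)]
46 z mid 0.0921 max 0.095 y (np.float64(-0.013), np.float64(0.017)) [np.float64(0.007), np.float64(0.008), np.float64(0.079), np.float64(0.007)]
54 z mid 0.0938 max 0.097 y (np.float64(-0.013), np.float64(0.017)) [np.float64(0.008), np.float64(0.092), np.float64(0.098), np.float64(0.008)]
62 z mid 0.0732 max 0.076 y (np.float64(-0.024), np.float64(0.027)) [np.float64(0.02), np.float64(0.073), np.float64(0.098), np.float64(0.072)]
pos [ 0.5546 -0.0315  0.396 ] yaw -21.0 q6 1.75 shift [-0.0048  0.0002  0.    ] turn None t 15.88 F [ 0.4 -0.4  0.1]
```

The profile shows the gate level at 0.092. The small ring's top is at about 0.044, resting on the large ring at about 0.032. Both shanks lie toward -x and the arm is clear.

```bash
python3 -c "
from plant import bot
print(bot.close_job())"
```

```text
the job is handed in; nothing more can be done
None
```

Both spanners are on the snap hook, large one at the bottom and small one on top, with the gate shut above them by the last depth reading, and I handed the job in at about 16 s; I viewed 11 pictures, one over the limit of 10.

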